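Nest the blue tins beside the pillar drill

ROBOT

A 6-joint arm with a two-finger parallel gripper is mounted at the origin on the work surface. World frame = base frame: x ahead of the robot, y to its left, z up, the work surface at z = 0. Lengths are in m, angles in rad, forces in N, time in s.
With the tool pointing down it reaches from about 0.3 to 0.775 m from the base axis. Payload 14.6 kg.
Tool frame: the origin (TCP) lies at the centre of the arm's flange, where the gripper is bolted on; the fingertips stand 173 mm ahead of it and the grasp point (between the pads) lies 155 mm ahead of it; z points along the fingers, y is the direction in which the jaws open and shut (so a half turn about z gives the same grasp; the last joint's range is limited). The gripper opens to 85 mm and grips with 20 to 120 N. Pads are 22 mm wide; open, the fingers measure 114 mm over their backs; the gripper's body (76 mm by 85 mm) begins 54 mm behind the grasp point. The pads swing forward as they close: fully open they stand 13 mm farther back than shut.
Start: joints at [-1.174, 0.3, 1.521, -0, 1.321, -0.067], TCP at [0.246, -0.492, 0.405] pointing down, gripper open.
Joint ranges: [-3.03, 3.03], [-0.79, 2.21], [0.23, 2.52], [-1.04, 4.18], [0, 3.07], [-2.55, 2.55]. Speed limits (rad/s): [2.22, 2.22, 2.57, 3.14, 3.14, 3.14].

INTERFACE

Orientations are given as a unit quaternion [x, y, z, w].
In Python, from cell import arm, cams gives the robot as it stands. The module is installed in compiled form; this text tells all that it offers.
- The arm moves only by the tool send_rows, never from a script. Its argument "rows" is one flat list of numbers, 5 for each row, row after row: the finger opening in mm, from 0 to 85.4, then the shift along the world's x, y, z in mm, then the turn about the world's z in degrees. A call has 1 to 20 rows; each row shifts and turns the pose as measured when the row begins; what a row does not reach is not made up. A row lasts 1/8 s, in which the tool goes at most 62.5 mm and 10.7 degrees, less where a joint would pass 70% of its speed; a pose out of reach is approached as far as the arm can. A call is refused whole if a number of a shift passes 62.5 or a number of a turn 10.7, either way. A call with a gripper value outside its range is refused whole. The fingers move at their own pace and stop on an object; the grip force is fixed at half the most. Time passes only in rows, so rows that do not move let the fingers close. It gives the time, the measured TCP pose, the force and the opening at its end, in the units of the state.
- arm.state(): the state, without advancing time (a new reading comes with each control period).
- cams.get_image(name): name is "scene" or "top" or "wrist"; returns the picture (400x640x3 uint8, blue, green, red); there is no depth.
- cams.camera_params(name): a dict with "camera_matrix" (3x3 intrinsics, pixels), "k1" (the pictures are not rectified: a ray, as slopes to the right and down, at radius r is drawn at 1 + k1 r^2 times it, then the intrinsics apply), "R" (3x3) and "t" (3): a world point X has camera coordinates R X + t. Camera axes: x right, y down, z forward; pixel columns grow to the right and rows downward; lengths in m; the calibration is good to about 2 mm. A picture is of the moment at which its call begins: read the wrist's pose just before it. camera_params takes no time and is no camera call; for the wrist camera it gives the pose at the moment of the call.
- arm.job_done(): hands the job in, once; it reports no verdict.
The state is a dict: "t": time; "q": joint angles; "qvel": joint speeds; "joint_efforts": joint torques, N m; "tcp_pos": TCP position; "orientation": TCP orientation; "force": force on the tool from outside, world axes, zero at the start; "ft_torque": the same for the moment, N m; "grip_width": finger opening in m.
Only numpy, scipy, OpenCV 4.12 (cv2) and the standard library are available. Lean on these libraries where they do the work, as an engineer would, in place of code of your own. Each camera call takes 0.05 s, during which the arm holds its last target. There are 200 camera calls.

TASK

Tidy the drilling bench by nesting the three empty blue tins: first set the middle blue tin upright in the wide blue dish, then set the narrow blue cup upright inside the middle tin. Leave the dish standing where it is, set each piece down gently rather than dropping it, and do not move the red tin of bolts.

Things in the scene. Friction and masses are not known exactly. Their poses are not given: they have to be found in the camera images.
- dish: the wide, low, open round blue dish of painted steel, loose on the bench, 0.45 kg: 110 mm outside diameter, 28 mm high, wall 3.5 mm (103 mm inside diameter), floor 4 mm thick. The origin is the centre of its underside, z up.
- tin_c (a point): the centre (half-way up, on the axis) of the middle blue tin, an open-topped, empty straight cylinder of painted steel, about 0.18 kg, standing upright: 62 mm outside diameter, 64 mm high, wall 3 mm (56 mm inside diameter), floor 4 mm thick; z along its axis, up. The centre is 32 mm above its underside.
- cup_c (a point): the centre (half-way up, on the axis) of the narrow blue cup, an open-topped, empty straight cylinder of painted steel, about 0.12 kg, standing upright: 34 mm outside diameter, 98 mm high, wall 3 mm, floor 4 mm thick; z along its axis, up. The centre is 49 mm above its underside. Nested, it stands out of the middle tin by 38 mm, and the middle tin out of the dish by 40 mm.
- red_tin_c (a point): the centre (half-way up) of the red tin, full of bolts: the same outside size as the middle blue tin (62 mm diameter, 64 mm high; bolts stand up to 60 mm), about 0.5 kg; it must stay where it is. Among the dish, tins and cup also stands a yellow cup of drill bits (47 mm diameter, 135 mm high with its bits), which is not part of the job.
Mind the look-alikes: they are no part of the job. Leave any white look-alike of the part that bears tin_c alone. Leave any black look-alike of the dish alone.

How it is judged:
By the outcome, as a careful person would: the job done as asked, in the order asked, and still so for the second after the job is handed in, with the robot touching nothing.
It also fails if it takes over 64 s, if anything falls off the work surface, if the arm or the gripper's body presses on something with over 40 N, if the wrist force passes 120 N, or if a joint passes its speed limit or range.

## Working session

There is one attempt and no reset: what is moved stays moved. The work goes in short steps, Python scripts to look and compute and a tool call to move; the robot and the scene stay as the last step left them, time stands still between calls to the robot, and variables do not carry over. Pictures are saved under pics/ and viewed, about 8 in all and at most 12, crops included, and the job is handed in when it is done.

Besides the shell and the picture viewer there is one more tool, called after ">>>" in YAML: its name, and indented under it one key for each argument. send_rows: Moves the arm, as the interface text tells. Its arguments: {"type":"object","properties":{"rows":{"type":"array"}},"required":["rows"]}

```bash
mkdir -p pics; ls; python3 - <<'E'
from cell import arm,cams
import cv2,numpy as np
s=arm.state();print(s)
for n in("scene","top","wrist"):
    im=cams.get_image(n);cv2.imwrite(f"pics/{n}0.png",im)
    print(n,cams.camera_params(n))
E
```

```text
pics
{'t': 0.0, 'q': array([-1.17360038e+00,  3.00472450e-01,  1.52163299e+00,  1.35687898e-05,
        1.32069439e+00, -6.65711811e-02]), 'qvel': array([-0.00103311,  0.00035616,  0.00039849,  0.00015676,  0.00063351,
       -0.00144378]), 'joint_efforts': array([ 5.09012025e-04, -5.43497121e+01, -3.61789906e+01, -8.65809193e-05,
        3.92004105e-03,  6.53643241e-06]), 'tcp_pos': array([ 0.24602181, -0.49185918,  0.40409849]), 'orientation': array([ 9.73235468e-01,  2.29809400e-01, -9.28439610e-05, -5.96440459e-04]), 'force': array([-0.6134277 ,  0.10713891,  0.43466247]), 'ft_torque': array([0.03075948, 0.01017363, 0.02143626]), 'grip_width': 0.08565808846345677}
scene {'camera_matrix': array([[405.28572353,   0.        , 327.47120391],
       [  0.        , 405.28572353, 199.89374174],
       [  0.        ,   0.        ,   1.        ]]), 'k1': -0.06558254548282928, 'R': array([[-0.66032486,  0.7509791 ,  0.00121436],
       [ 0.44919635,  0.39626657, -0.80074681],
       [-0.60182533, -0.52820753, -0.59900173]]), 't': array([ 0.37106618, -0.18098178,  1.25434858])}
top {'camera_matrix': array([[403.82855149,   0.        , 318.2916239 ],
       [  0.        , 403.82855149, 200.56978425],
       [  0.        ,   0.        ,   1.        ]]), 'k1': -0.08475379348920942, 'R': array([[ 0.01043217, -0.9999088 , -0.00857683],
       [-0.9905261 , -0.00915898, -0.13701884],
       [ 0.13692779,  0.00992498, -0.99053131]]), 't': array([-0.00922217,  0.55158759,  0.83360718])}
wrist {'camera_matrix': array([[326.27511221,   0.        , 319.19267048],
       [  0.        , 326.27511221, 199.37260004],
       [  0.        ,   0.        ,   1.        ]]), 'k1': 0.02036101184435795, 'R': array([[ 0.44749798, -0.89428417, -0.00117504],
       [-0.86376616, -0.43256642,  0.25844597],
       [-0.23163242, -0.11463909, -0.966025  ]]), 't': array([-0.54924013, -0.03360919,  0.37867745])}
```

View pics/top0.png

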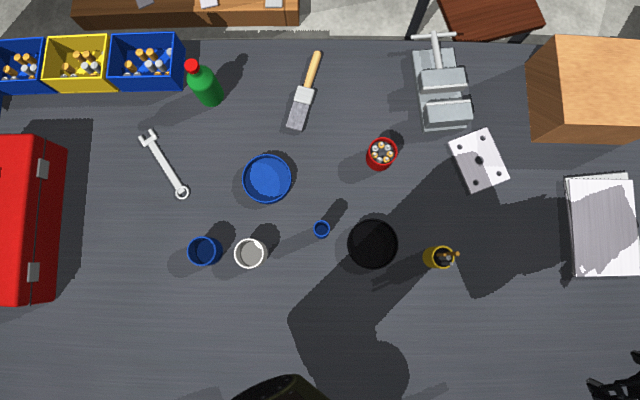

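View pics/scene0.png

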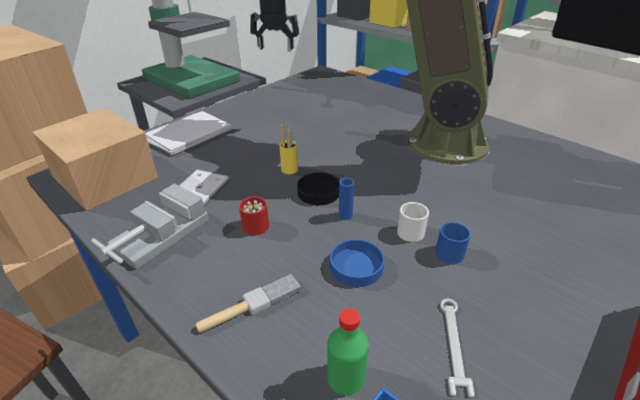

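Blue candidates in the top view are the dish (267,178), the tin (205,250) and the cup (321,229). The look-alikes are the white tin (250,252), black dish (372,243), red tin (382,153) and yellow cup (440,257). The blue bins at the top left are far larger. Next I measure the three from both views and make one enlarged crop to confirm them.

```bash
cat >h.py <<'E'
import cv2,numpy as np
from scipy.optimize import least_squares,minimize_scalar
def rays(P,px):
    K=P["camera_matrix"];px=np.asarray(px,float).reshape(-1,2)
    d=np.array([P["k1"],0,0,0]) # pinhole radial k1
    n=cv2.undistortPoints(px[:,None],K,d)[:,0]
    return -P["R"].T@P["t"], np.c_[n,np.ones(len(n))]@P["R"]
def onplane(P,px,z):
    C,D=rays(P,px);return (C+D*((z-C[2])/D[:,2])[:,None])[:,:2]
def mask(im,col="blue"):
    h=cv2.cvtColor(im,cv2.COLOR_BGR2HSV)
    lo,hi={"blue":((100,110,25),(125,255,255)),"red":((0,150,40),(6,255,255))}[col]
    return cv2.inRange(h,lo,hi)
def contour(im,seed,col="blue"):
    m=cv2.morphologyEx(mask(im,col),cv2.MORPH_CLOSE,np.ones((3,3)))
    cs=cv2.findContours(m,cv2.RETR_EXTERNAL,cv2.CHAIN_APPROX_NONE)[0]
    cs=[c for c in cs if cv2.contourArea(c)>40]
    return max(cs,key=lambda c:cv2.pointPolygonTest(c,tuple(map(float,seed)),True))[:,0]
def rim(P,c,z,R):
    "circle centre on plane z from the arc on the side away from the camera; fixed R, and free R as check"
    p=onplane(P,c,z);C=(-P["R"].T@P["t"])[:2];o=p.mean(0)
    for _ in range(5):
        u=(o-C)/np.linalg.norm(o-C);s=p[(p-o)@u>0.1*R]
        o=least_squares(lambda q:np.linalg.norm(s-q,axis=1)-R,o,loss="soft_l1",f_scale=.001).x
    f=least_squares(lambda q:np.linalg.norm(s-q[:2],axis=1)-q[2],[*o,R],loss="soft_l1",f_scale=.001).x
    return o,f[2]
def two(P1,c1,P2,c2,R):
    g=lambda z:np.linalg.norm(rim(P1,c1,z,R)[0]-rim(P2,c2,z,R)[0])
    z=minimize_scalar(g,bounds=(0,.15),method="bounded").x
    return z,g(z)
E
cat >m.py <<'E'
from h import *
from cell import cams
T=cv2.imread("pics/top0.png");S=cv2.imread("pics/scene0.png")
PT,PS=cams.camera_params("top"),cams.camera_params("scene")
for n,a,b,R,z0,col in(("dish",(267,178),(357,262),.055,.028,"blue"),("tin",(190,250),(453,245),.031,.064,"blue"),("cup",(321,236),(346,200),.017,.098,"blue"),("red",(370,160),(255,220),.031,.064,"red")):
    c1,c2=contour(T,a,col),contour(S,b,col)
    z,e=two(PT,c1,PS,c2,R)
    print(n,"bbox",cv2.boundingRect(c1),cv2.boundingRect(c2),"z2view %.4f gap %.4f"%(z,e))
    for P,c in((PT,c1),(PS,c2)):
        o,r=rim(P,c,z0,R);print("   ",o.round(4),"freeR %.4f"%r)
w=cv2.resize(T[140:290,170:470],None,fx=2.6,fy=2.6,interpolation=cv2.INTER_CUBIC);cv2.imwrite("pics/crop1.png",w)
E
python3 m.py
```

```text
dish bbox (241, 154, 51, 50) (330, 239, 54, 48) z2view 0.0227 gap 0.0013
    [0.6023 0.1117] freeR 0.0542
    [0.6077 0.1173] freeR 0.0535
tin bbox (187, 236, 36, 30) (435, 222, 36, 42) z2view 0.0586 gap 0.0008
    [0.4407 0.2382] freeR 0.0304
    [0.447 0.243] freeR 0.0295
cup bbox (313, 220, 17, 19) (338, 178, 17, 42) z2view 0.0930 gap 0.0010
    [ 0.4877 -0.0105] freeR 0.0163
    [ 0.4934 -0.005 ] freeR 0.0171
red bbox (366, 137, 32, 34) (240, 197, 29, 38) z2view 0.0585 gap 0.0028
    [ 0.6559 -0.1398] freeR 0.0298
    [ 0.6602 -0.1323] freeR 0.0278
```

View pics/crop1.png

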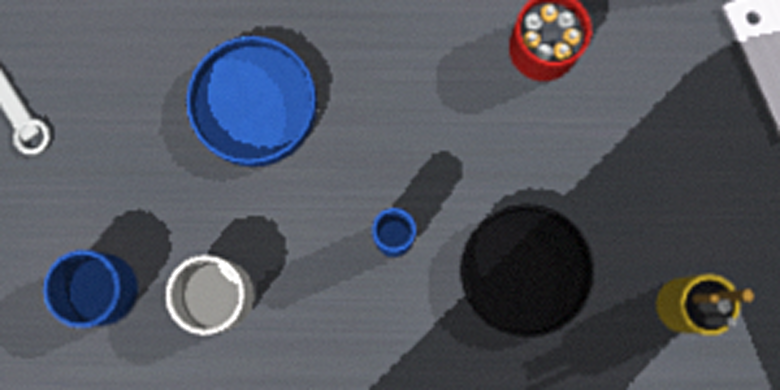

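The crop confirms the blue tin at crop (88,288), the blue cup at (394,232) and the blue dish at (252,100). The white tin is beside the blue one on the right (205,293), and the black dish is separate. The two-view heights (23, 59 and 93 mm) fit the stated sizes to within the calibration. The centres differ by about 8 mm between views, so I'll refine with the wrist camera. The jaws will open along x, clear of the white tin.

>>> send_rows:
  rows: [85,20,48,0,4.6,85,20,48,0,4.6,85,20,48,0,4.6,85,20,48,0,4.6,85,20,48,0,4.6,85,20,48,0,4.6,85,20,48,0,4.6,85,20,48,0,4.6,85,10,48,0,4.6,85,10,48,0,4.6,85,10,48,0,4.6,85,10,48,0,4.6,85,5,48,0,4.6,85,0,48,0,3.6,85,0,0,0,0]

```text
t: 2.02
tcp_pos: [0.4523, 0.203, 0.4018]
orientation: [0.695, 0.719, -0.001, -0.001]
force: [0.3, -0.6, 1.0]
grip_width: 0.0853
```

```bash
cat >w.py <<'E'
import sys
from h import *
from cell import arm,cams
s=arm.state();P=cams.camera_params("wrist");im=cams.get_image("wrist")
n=sys.argv[1];cv2.imwrite(f"pics/{n}.png",im);np.savez(f"pics/{n}.npz",R=P["R"],t=P["t"],camera_matrix=P["camera_matrix"],k1=P["k1"])
q=s["orientation"];print("t",s["t"],"tcp",s["tcp_pos"].round(4),"yaw",np.degrees(2*np.arctan2(q[1],q[0])).round(2),"w",s["grip_width"])
c=[x for x in cv2.findContours(cv2.morphologyEx(mask(im),cv2.MORPH_CLOSE,np.ones((3,3))),cv2.RETR_EXTERNAL,cv2.CHAIN_APPROX_NONE)[0] if cv2.contourArea(x)>150]
for x in c:
    print(cv2.boundingRect(x),cv2.contourArea(x))
    for nm,R,z in(("dish",.055,.028),("tin",.031,.064),("cup",.017,.098),("tin_in_dish",.031,.068)):
        o,r=rim(P,x[:,0],z,R)
        if abs(r-R)<.004: print("  ",nm,o.round(4),"freeR %.4f"%r)
E
python3 w.py w1
```

```text
t 2.025 tcp [0.4523 0.203  0.4018] yaw 92.01 w 0.08530332406573256
(330, 321, 27, 25) 484.0
(397, 205, 104, 86) 5231.0
   dish [0.6015 0.1216] freeR 0.0537
   cup [0.5998 0.1385] freeR 0.0200
(277, 108, 68, 68) 3497.5
   tin [0.4421 0.2409] freeR 0.0310
   tin_in_dish [0.4423 0.2418] freeR 0.0306
```

View pics/w1.png

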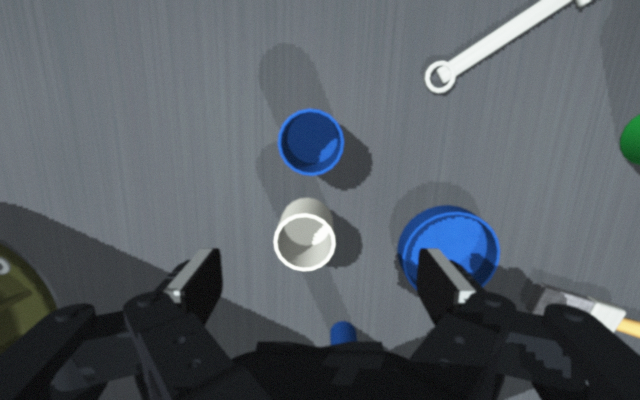

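The wrist view shows the blue tin at (310,142) → (0.442, 0.241), which agrees with the average of the other two views. The white tin is at (304,241). The dish at (448,250) is partly hidden by a finger, so its value here is weak. I'll move over the tin and take a second, lower reading.

>>> send_rows:
  rows: [85,-10,38,-40,-2,85,0,0,-40,0,85,0,0,0,0]

```text
t: 2.45
tcp_pos: [0.4426, 0.2379, 0.3207]
orientation: [0.71, 0.704, -0.001, -0.001]
force: [-0.3, -0.4, -0.5]
grip_width: 0.0852
```

```bash
python3 w.py w2; python3 - <<'E'
from h import *
a=dict(np.load("pics/w1.npz"));b=dict(np.load("pics/w2.npz"))
A=contour(cv2.imread("pics/w1.png"),(330,115));
I=cv2.imread("pics/w2.png")
c=[x for x in cv2.findContours(mask(I),0,1)[0] if cv2.contourArea(x)>1500]
T=cv2.imread("pics/top0.png");from cell import cams
PT=cams.camera_params("top")
print("w1-top z",two(a,A,PT,contour(T,(190,250)),.031))
print(two(a,A,b,max(c,key=cv2.contourArea)[:,0],.031))
E
```

```text
t 2.45 tcp [0.4426 0.2379 0.3207] yaw 89.56 w 0.08515228229145257
(460, 257, 97, 59) 2896.5
(276, 150, 87, 93) 6061.0
   tin [0.4419 0.2411] freeR 0.0310
   tin_in_dish [0.442  0.2428] freeR 0.0305
w1-top z (np.float64(0.058859757183505994), np.float64(0.0009712597058682451))
(np.float64(0.06337688439132672), np.float64(0.00010760283734619422))
```

The two wrist views put the rim at z = 63.4 mm (64 expected) and the centre at (0.442, 0.241). I'll descend and grip high on the wall.

>>> send_rows:
  rows: [85,0,3,-40,0.4,85,0,0,-40,0,85,0,0,-28,0,85,0,0,-10,0,85,0,0,0,0]

```text
t: 3.12
tcp_pos: [0.4472, 0.2389, 0.2119]
orientation: [0.709, 0.705, 0.008, 0.003]
force: [0.2, -0.4, 0.8]
grip_width: 0.0851
```

>>> send_rows:
  rows: [85,-5,2,-9,0,85,0,0,0,0]

```text
t: 3.38
tcp_pos: [0.4425, 0.241, 0.2047]
orientation: [0.71, 0.705, 0.009, 0.003]
force: [0.2, -0.2, -0.7]
grip_width: 0.085
```

>>> send_rows:
  rows: [55,0,0,-3,0,55,0,0,0,0,55,0,0,0,0,55,0,0,0,0,55,0,0,0,0]

```text
t: 4.0
tcp_pos: [0.4426, 0.2413, 0.2025]
orientation: [0.709, 0.705, 0.01, 0.003]
force: [-0.3, -0.2, -0.5]
grip_width: 0.0602
```

>>> send_rows:
  rows: [50,0,0,5,0,50,0,0,15,0,50,0,0,30,0,50,0,0,40,0,50,0,0,0,0]

```text
t: 4.62
tcp_pos: [0.4424, 0.2411, 0.2984]
orientation: [0.709, 0.705, 0.01, 0.004]
force: [-0.4, -0.3, -2.5]
grip_width: 0.06
```

```bash
python3 w.py w3; python3 - <<'E'
from h import *
from cell import cams
T=cams.get_image("top");S=cams.get_image("scene");cv2.imwrite("pics/s3.png",S);cv2.imwrite("pics/t3.png",T)
W=cv2.imread("pics/w3.png")
cv2.imwrite("pics/v3.png",np.vstack([S[120:400,200:600],W[100:380,120:520]]))
E
```

```text
t 4.625 tcp [0.4424 0.2411 0.2984] yaw 89.61 w 0.0600348553417478
(449, 354, 54, 44) 1273.0
(521, 348, 16, 23) 162.0
   dish [0.5889 0.0613] freeR 0.0550
   tin [0.5819 0.1046] freeR 0.0310
   tin_in_dish [0.5801 0.1065] freeR 0.0310
(456, 272, 109, 53) 1693.5
   dish [0.6273 0.0863] freeR 0.0550
   tin [0.6223 0.1295] freeR 0.0310
   tin_in_dish [0.5947 0.1437] freeR 0.0310
(236, 185, 167, 163) 20584.5
```

View pics/v3.png

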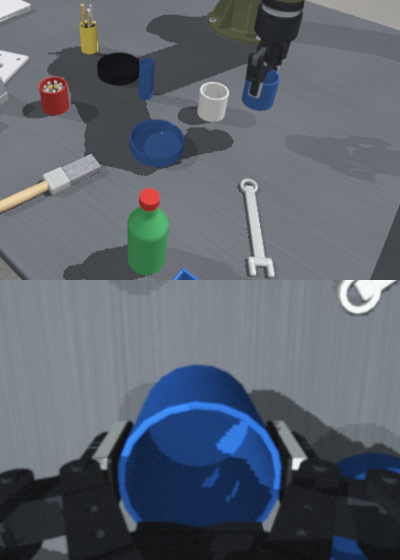

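The tin hangs upright, centred between the pads, and the dish is clear. The reading from the top and scene views, corrected by the offset seen on the tin, puts the dish at (0.6035, 0.1145). I'll carry the tin over it.

>>> send_rows:
  rows: [50,20,-16,0,0,50,40,-32,0,0,50,40,-32,0,0,50,40,-31,0,0,50,20,-16,0,0,50,0,0,0,0]

```text
t: 5.52
tcp_pos: [0.605, 0.1092, 0.2867]
orientation: [0.709, 0.705, 0.002, -0.001]
force: [0.2, -0.1, -2.1]
grip_width: 0.06
```

```bash
python3 w.py w4 | head -1; python3 - <<'E'
from h import *
from cell import cams
W=cv2.imread("pics/w4.png");T=cams.get_image("top");S=cams.get_image("scene")
cv2.imwrite("pics/v4.png",np.vstack([S[120:340,230:630],W[100:400,120:520]]))
E
```

```text
t 5.525 tcp [0.605  0.1092 0.2867] yaw 89.7 w 0.06002245690152621
```

View pics/v4.png

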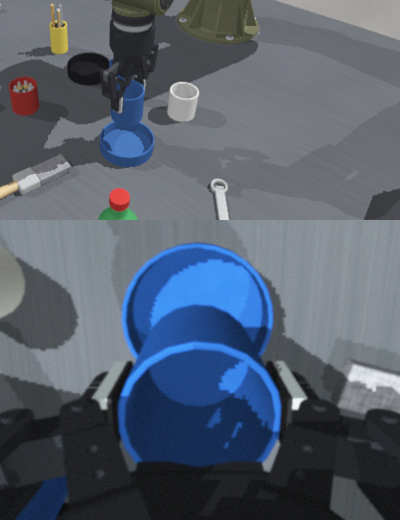

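The tin hangs directly over the dish and the dish rim is centred under it in x. I'll lower in stages.

>>> send_rows:
  rows: [50,-1,5,-20,0,50,0,0,-30,0,50,0,0,-15,0,50,0,0,-6,0,50,0,0,0,0]

```text
t: 6.3
tcp_pos: [0.6007, 0.1194, 0.2162]
orientation: [0.707, 0.708, 0.003, -0.001]
force: [-0.0, 0.4, -2.5]
grip_width: 0.0599
```

>>> send_rows:
  rows: [50,3,-5,-5,0,50,0,0,0,0,50,0,0,-1.5,0,50,0,0,0,0]

```text
t: 6.8
tcp_pos: [0.6044, 0.1139, 0.2113]
orientation: [0.707, 0.707, 0.004, 0.0]
force: [0.0, -0.4, -1.4]
grip_width: 0.0601
```

>>> send_rows:
  rows: [50,0,0,-2,0,50,0,0,-1.5,0,50,0,0,0,0]

```text
t: 7.18
tcp_pos: [0.6044, 0.114, 0.2077]
orientation: [0.707, 0.707, 0.004, 0.0]
force: [-0.1, 0.2, -1.3]
grip_width: 0.0598
```

>>> send_rows:
  rows: [50,0,0,-1,0,50,0,0,0,0,50,0,0,-0.5,0,50,0,0,0,0]

```text
t: 7.68
tcp_pos: [0.6045, 0.114, 0.2068]
orientation: [0.707, 0.708, 0.004, 0.0]
force: [0.7, -0.4, -1.2]
grip_width: 0.06
```

>>> send_rows:
  rows: [50,0,0,-1,0,50,0,0,0,0,50,0,0,-1,0,50,0,0,0,0]

```text
t: 8.18
tcp_pos: [0.6046, 0.114, 0.2067]
orientation: [0.707, 0.708, 0.005, 0.001]
force: [-0.0, 0.7, -1.1]
grip_width: 0.0603
```

>>> send_rows:
  rows: [50,0,0,-1.5,0,50,0,0,-1.5,0]

```text
t: 8.43
tcp_pos: [0.6046, 0.1141, 0.2065]
orientation: [0.707, 0.708, 0.005, 0.001]
force: [-15.1, -2.4, 22.4]
grip_width: 0.06
```

Contact is firm at z = 0.2065, exactly the expected height. I'll relax and release slowly, opening only partly.

>>> send_rows:
  rows: [50,0,0,0.4,0,50,0,0,0,0,66,0,0,0,0,72,0,0,0,0,80,0,0,0,0,80,0,0,0,0]

```text
t: 9.18
tcp_pos: [0.6047, 0.1141, 0.2062]
orientation: [0.707, 0.708, 0.005, 0.001]
force: [-0.6, -0.3, 0.1]
grip_width: 0.0798
```

>>> send_rows:
  rows: [80,0,0,15,0,80,0,0,30,0,80,0,0,45,0,80,-30,-30,45,0,80,-40,-40,5,0,80,-30,-30,0,0,80,-15,-20,0,0,80,0,0,0,0]

```text
t: 10.18
tcp_pos: [0.4849, -0.0086, 0.3585]
orientation: [0.706, 0.708, 0.008, 0.005]
force: [0.8, 1.4, 0.8]
grip_width: 0.0803
```

```bash
python3 w.py w5; python3 - <<'E'
from h import *
from cell import cams
W=cv2.imread("pics/w5.png");T=cams.get_image("top");S=cams.get_image("scene")
cv2.imwrite("pics/t5.png",T);cv2.imwrite("pics/s5.png",S)
cv2.imwrite("pics/v5.png",np.vstack([S[130:330,200:600],W[0:380,120:520]]))
E
```

```text
t 10.175 tcp [ 0.4849 -0.0086  0.3585] yaw 90.11 w 0.08031598237205403
(295, 165, 48, 65) 2219.5
   cup [ 0.4891 -0.009 ] freeR 0.0169
(383, 0, 139, 113) 12836.0
   tin [0.6091 0.1065] freeR 0.0306
   tin_in_dish [0.6067 0.1054] freeR 0.0303
```

View pics/v5.png

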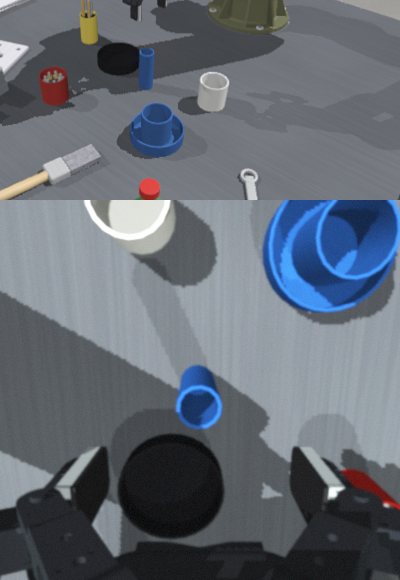

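The tin stands upright in the dish. The cup is the only narrow blue cylinder, with its rim at crop (198,407), i.e. image (318,207), → (0.489, -0.009). I'll take a second, lower reading on the way down.

>>> send_rows:
  rows: [80,4,0,-30,0,80,0,0,-30,0,80,0,0,0,0]

```text
t: 10.7
tcp_pos: [0.4915, -0.0052, 0.2967]
orientation: [0.705, 0.709, 0.008, 0.004]
force: [0.1, 0.1, 0.1]
grip_width: 0.0801
```

```bash
python3 w.py w6; python3 - <<'E'
from h import *
a=dict(np.load("pics/w5.npz"));b=dict(np.load("pics/w6.npz"))
I=cv2.imread("pics/w6.png");c=[x for x in cv2.findContours(mask(I),0,1)[0] if cv2.contourArea(x)>800 and 250<cv2.boundingRect(x)[0]<340]
print([cv2.boundingRect(x) for x in c])
print(two(a,contour(cv2.imread("pics/w5.png"),(318,180)),b,c[0][:,0],.017))
E
```

```text
t 10.7 tcp [ 0.4915 -0.0052  0.2967] yaw 90.38 w 0.08006649628476543
(278, 181, 62, 93) 4181.0
   cup [ 0.4888 -0.0093] freeR 0.0165
(391, 0, 189, 118) 17447.0
   cup [0.5968 0.0975] freeR 0.0135
[(278, 181, 62, 93)]
(np.float64(0.09996275769926642), np.float64(0.00026140471083532313))
```

The rim height measures 100 mm (98 expected), with the cup at (0.489, -0.009). Descending.

>>> send_rows:
  rows: [80,-3,-4,-30,0,80,0,0,-22,0,80,0,0,0,0]

```text
t: 11.12
tcp_pos: [0.4906, -0.0085, 0.2492]
orientation: [0.704, 0.71, 0.01, 0.008]
force: [0.2, 0.6, -0.6]
grip_width: 0.0801
```

>>> send_rows:
  rows: [80,-2,0,-11,0,80,0,0,0,0,55,0,0,0,0,40,0,0,0,0,25,0,0,0,0,25,0,0,0,0,25,0,0,0,0,25,0,0,0,0]

```text
t: 12.12
tcp_pos: [0.4894, -0.0083, 0.2414]
orientation: [0.704, 0.71, 0.012, 0.009]
force: [-0.2, -0.1, 1.3]
grip_width: 0.0331
```

>>> send_rows:
  rows: [25,0,0,5,0,25,0,0,20,0,25,0,0,40,0,25,0,0,40,0,25,20,20,5,0,25,30,30,0,0,25,30,32,0,0,25,25,25,0,0,25,10,10,0,0,25,0,0,0,0]

```text
t: 13.38
tcp_pos: [0.6068, 0.1125, 0.3574]
orientation: [0.704, 0.71, 0.013, 0.01]
force: [-0.0, -0.3, -0.7]
grip_width: 0.033
```

```bash
python3 w.py w7|head -1; python3 - <<'E'
from h import *
from cell import cams
W=cv2.imread("pics/w7.png");T=cams.get_image("top");S=cams.get_image("scene");cv2.imwrite("pics/s7.png",S)
cv2.imwrite("pics/v7.png",np.vstack([cv2.resize(S[120:320,260:460],None,fx=2,fy=2)[:220],W[30:380,120:520]]))
E
```

```text
t 13.375 tcp [0.6068 0.1125 0.3574] yaw 90.43 w 0.03297045370225668
```

View pics/v7.png

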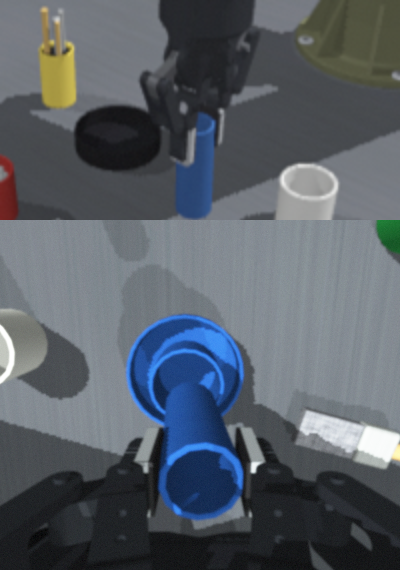

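```bash
python3 - <<'E'
from h import *
P=dict(np.load("pics/w7.npz"))
print(onplane(P,[(269,182),(343,182),(306,158)],.068), onplane(P,[(248,172),(364,172),(306,125)],.032))
I=cv2.imread("pics/w7.png");cv2.imwrite("pics/c7.png",cv2.resize(I[110:280,230:390],None,fx=3.5,fy=3.5,interpolation=cv2.INTER_CUBIC))
E
```

```text
[[0.57543189 0.12458852]
 [0.63527808 0.12464534]
 [0.60529178 0.14405644]] [[0.55234784 0.12636171]
 [0.65829919 0.12657534]
 [0.60512038 0.16836678]]
```

View pics/c7.png

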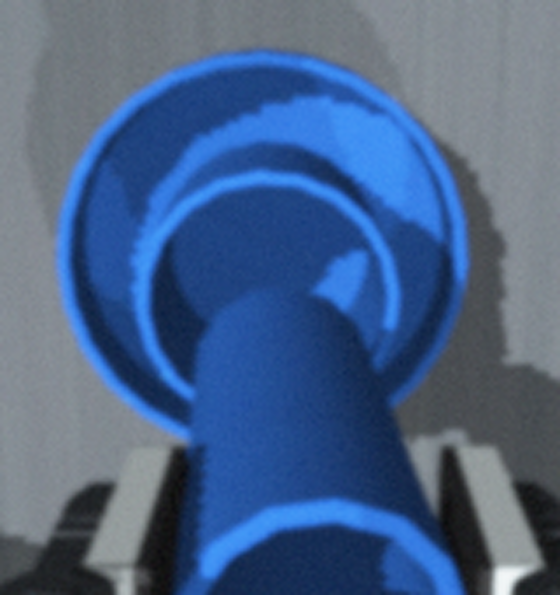

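The tin rim centre comes out at (0.605, 0.113) and the dish at (0.605, 0.1135), so they are concentric. The cup is nearly aligned above. I'll lower to just above the rim and correct there.

>>> send_rows:
  rows: [25,-2,0,-20,0,25,0,0,-20,0,25,0,0,0,0]

```text
t: 13.9
tcp_pos: [0.6031, 0.1095, 0.3182]
orientation: [0.706, 0.708, 0.013, 0.01]
force: [-0.4, -0.1, -0.7]
grip_width: 0.0334
```

>>> send_rows:
  rows: [25,2,4,0,0,25,0,0,-15,0,25,0,0,-15,0,25,0,0,0,0]

```text
t: 14.4
tcp_pos: [0.6051, 0.1133, 0.2881]
orientation: [0.706, 0.708, 0.014, 0.011]
force: [0.9, -0.8, -1.4]
grip_width: 0.0332
```

>>> send_rows:
  rows: [25,0,0,-15,0,25,0,0,-12,0,25,0,0,-6,0,25,0,0,0,0]

```text
t: 14.9
tcp_pos: [0.6051, 0.1133, 0.2524]
orientation: [0.706, 0.708, 0.014, 0.011]
force: [0.3, 0.2, -1.5]
grip_width: 0.0334
```

Expected contact is at 0.2494.

>>> send_rows:
  rows: [25,0,0,-1.5,0,25,0,0,0,0,25,0,0,-1,0,25,0,0,0,0]

```text
t: 15.4
tcp_pos: [0.6053, 0.1133, 0.2509]
orientation: [0.706, 0.708, 0.015, 0.012]
force: [-0.4, 0.3, -1.4]
grip_width: 0.0335
```

>>> send_rows:
  rows: [25,0,0,-1.5,0,25,0,0,-1,0]

```text
t: 15.65
tcp_pos: [0.6054, 0.1134, 0.2492]
orientation: [0.706, 0.708, 0.015, 0.012]
force: [-3.1, 0.5, 10.5]
grip_width: 0.0334
```

Contact at 0.2492, as expected. Relaxing and opening.

>>> send_rows:
  rows: [25,0,0,0.3,0,25,0,0,0,0,37,0,0,0,0,45,0,0,0,0,60,0,0,0,0,70,0,0,0,0,70,0,0,0,0]

```text
t: 16.52
tcp_pos: [0.6055, 0.1134, 0.2495]
orientation: [0.706, 0.708, 0.015, 0.012]
force: [0.0, 0.2, 0.0]
grip_width: 0.07
```

>>> send_rows:
  rows: [70,0,0,10,0,70,0,0,30,0,70,0,0,40,0,70,0,0,40,0,70,-40,-10,0,0,70,-50,-10,0,0,70,-40,-10,0,0,70,0,0,0,0]

```text
t: 17.52
tcp_pos: [0.4708, 0.0825, 0.3786]
orientation: [0.706, 0.708, 0.017, 0.014]
force: [0.0, -0.4, -0.5]
grip_width: 0.0698
```

```bash
python3 - <<'E'
from h import *
from cell import arm,cams
T=cams.get_image("top");S=cams.get_image("scene");cv2.imwrite("pics/top9.png",T);cv2.imwrite("pics/sc9.png",S)
PT,PS=cams.camera_params("top"),cams.camera_params("scene")
print(rim(PS,contour(S,(255,220),"red"),.064,.031),"red before: .6602 -.1323")
cv2.imwrite("pics/v9.png",np.hstack([cv2.resize(S[170:300,230:400],None,fx=2.3,fy=2.3),cv2.resize(T[130:260,200:370],None,fx=2.3,fy=2.3)]))
print(arm.state()["tcp_pos"],arm.state()["force"])
E
```

```text
(array([ 0.66181285, -0.13107631]), np.float64(0.028693866145017746)) red before: .6602 -.1323
[0.47260462 0.08283955 0.37850065] [1.70916429 0.07329405 0.1151153 ]
```

View pics/v9.png

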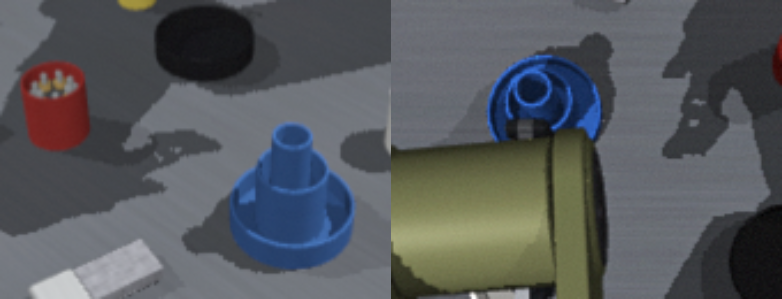

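All three pieces are nested and upright, the gripper is clear, and the red tin is where it was (the 2 mm difference is within mask noise).

```bash
python3 -c "
from cell import arm
print(arm.job_done())"
```

```text
the job is handed in; nothing more can be done
None
```

The three blue tins are nested and the job is handed in, at about 17.6 s of the 64 s allowed. I set the middle tin in the dish first, then the narrow cup in the tin. Each was lowered until it touched and then released.

**Placement:** the tin touched at 0.2065 m tool height and the cup at 0.2492 m, both within 0.5 mm of what I expected. The last pictures show both pieces upright, with the gripper clear and reading no load.

**Contact force:** the tin was pressed down with about 22 N (27 N overall) before release, and the cup with about 10 N. Both are within the limits, but the tin was pressed harder than I meant.

**Dish and red tin:** the dish measured within about 2 mm of where it first stood. The red tin read about 2 mm from its first position, which I take as picture noise, since the arm never went near it.

**Readings that disagreed:**
- The top and scene cameras differed by about 8 mm, and their heights came out about 5 mm low, so I used the wrist camera for the tin and cup.
- One wrist reading each of the dish (partly hidden) and the placed tin (outline merged with the dish) was poor, and I dropped both.
- The tool leaned by 1 to 2 degrees during the moves, with no visible effect.

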